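Fit and hold the hub collar on the flat of a leaflet carousel's spindle

ROBOT

A 6-joint arm with a two-finger parallel gripper is mounted at the origin on the work surface. World frame = base frame: x ahead of the robot, y to its left, z up, the work surface at z = 0. Lengths are in m, angles in rad, forces in N, time in s.
With the tool pointing down it reaches from about 0.275 to 1 m from the base axis. Payload 8.4 kg.
Tool frame: the origin (TCP) lies midway between the tips of the shut fingers; the grasp point (between the pads) lies 19 mm behind it; y points along the fingers, z is the direction in which the jaws open and shut, and the axes are right-handed (so a half turn about y gives the same grasp; the last joint's range is limited). The gripper opens to 85 mm and grips with 20 to 120 N. Pads are 22 mm wide; open, the fingers measure 114 mm over their backs; the gripper's body (76 mm by 85 mm) begins 54 mm behind the grasp point. The pads swing forward as they close: fully open they stand 13 mm farther back than shut.
Start: joints at [-0.002, 0.353, 1.633, -0, 1.155, -0.002], TCP at [0.625, -0, 0.231] pointing down, gripper open.
Joint ranges: [-2.63, 2.63], [-0.92, 2.1], [0.06, 2.66], [-1.3, 4.44], [0, 2.69], [-3.02, 3.02]. Speed limits (rad/s): [2.22, 2.22, 2.79, 3.14, 3.14, 3.14].

INTERFACE

Orientations are given as [roll, pitch, yaw] about the fixed x, y, z axes, in that order (R = Rz(yaw) Ry(pitch) Rx(roll)).
In Python, from workcell import ctrl gives the robot as it stands.
- The arm moves only by the tool play_rows, never from a script. Its argument "commands" is one flat list of numbers, 7 for each row, row after row: the shift along the world's x, y, z in m, then the turn, a rotation vector about the world's x, y, z in rad, then the finger opening in m, from 0 to 0.0854. In form: [dx, dy, dz, rx, ry, rz, fingers, dx, dy, dz, rx, ry, rz, fingers, ...]. A call has 1 to 5 rows; each row shifts and turns the commanded pose from where the row before left it; what a row does not reach is not made up. A row lasts 1/10 s, in which the tool goes at most 50 mm and 8.59 degrees, less where a joint would pass 70% of its speed; a pose out of reach is approached as far as the arm can. A call with a gripper value outside its range is refused whole. The fingers move at their own pace and stop on an object; the grip force is fixed at half the most. Time passes only in rows, so rows that do not move let the fingers close. It gives the time, the measured TCP pose, the force and the opening at its end, in the units of the state.
- ctrl.sense(): the state, without advancing time (a new reading comes with each control period).
- ctrl.snapshot(name): name is "scene" or "side" or "wrist"; returns a dict with "img" (400x640x3 uint8, red, green, blue), "mtx" (3x3 intrinsics, pixels), "cam_to_world" (4x4, takes a point from camera to world coordinates); the wrist camera has in their place "tool_from_camera" (4x4, takes a point from camera to tool coordinates, whose origin is the TCP and whose axes are the tool frame's). Camera axes: x right, y up, looking along -z (the intrinsics and any distortion apply to the point x, -y, -z); pixel columns grow to the right and rows downward; lengths in m; the calibration is good to about 2 mm. A picture is of the moment at which its call begins: read the wrist's pose just before it. There is no depth.
- ctrl.sign_off(): hands the job in, once; it reports no verdict.
The state is a dict: "time_s": time; "joint_pos": joint angles; "qd": joint speeds; "effort": joint torques, N m; "position": TCP position; "orientation": TCP orientation; "ft_force": force on the tool from outside, world axes, zero at the start; "wrist_torque": the same for the moment, N m; "finger_gap": finger opening in m.
Only numpy, scipy, OpenCV 4.12 (cv2) and the standard library are available. Lean on these libraries where they do the work, as an engineer would, in place of code of your own. Each camera call takes 0.05 s, during which the arm holds its last target. There are 200 camera calls.

TASK

I am putting this library leaflet carousel back together. Pinch the upright spindle with one finger lying on its milled flat and turn it until the flat faces the raised lug on the foot; then pick from the mat the one collar whose bore fits the spindle, leave the other two alone, and slide it over the spindle with its thumb set-screw on the flat's side until it sits fully home on the shoulder. Finish while still gripping the collar and pressing it lightly down there, with the set-screw pointing over the lug, so that I can tighten it; do not disturb the tumbler, the book or the screwdriver.

Things in the scene. Friction and masses are not known exactly. Their poses are not given: they have to be found in the camera images.
- stand: grey metal foot of the carousel, fixed to the table: a disc 160 mm across and 14 mm thick with a hub 48 mm across up to 43 mm height. Origin: centre of its underside, on the table; z up (the spindle's axis). Its x axis points to the lug.
- front_lug (a point): top centre of the raised lug on the foot: a bar 34 mm long (radially) x 16 mm wide, 55 mm from the spindle's axis along the foot's x, its top 25 mm above the table
- spindle (a joint): turn of the dark steel spindle in the foot, rad, counter-clockwise seen from above. 0: the flat faces the lug exactly. Starts somewhere between 0.5 and 1.4; stops at -0.6 and 1.9. It turns with slight friction (0.06 N m) and stays where it is left.
- spindle_seat (a point): on the spindle's axis, at the top face of its shoulder, 85 mm above the table: the collar's seat. z up; x points out through the flat and turns with the spindle. Shoulder 36 mm across, 8 mm thick, on a 28 mm column. Above it the bare spindle end: 22 mm in diameter, 45 mm tall, last 3 mm tapered, one flat along its length (18 mm from flat to round back).
- spindle_flat (a point): the milled flat of the spindle, a bright bare-metal face 16 mm wide and 40 mm tall. Origin at its centre on the face, 7 mm from the axis, 22 mm above the shoulder; x points straight out of the face, z up.
- collar_24: the collar that fits: aluminium ring 44 mm outside, 32 mm tall, D-shaped bore 24.8 mm across, its flat 8.3 mm from the axis on the set-screw's side; about 0.1 kg. Lies flat on the mat. Origin: centre of its underside; z up, x to the set-screw. It slides on only with x along the flat's direction to 0.15 rad, else it stops on the spindle's top. Home: origin at spindle_seat.
- collar_24_screw (a point): middle of the thumb set-screw's head of collar_24: a dark steel knob 13 mm in diameter, on the collar's x side, 31 mm from the bore's axis and 16 mm above the underside; it reaches 35 mm from the axis. All three collars have the same.
- collar_16: look-alike, too small: same outside (44 mm diameter, 32 mm tall, set-screw at x), D-shaped bore 16.4 mm across. Origin as collar_24. To be left alone.
- collar_32: look-alike, too large: same outside (44 mm diameter, 32 mm tall, set-screw at x), D-shaped bore 32.4 mm across. Origin as collar_24. To be left alone.
- mat: black rubber mat, 150 x 360 x 3 mm, fixed; the three collars lie on it in a row along its y axis, 110 mm apart, in any order. Origin: centre of its underside.
- tumbler: clear drinking glass, 68 mm across, 100 mm tall, standing upright; not to be disturbed. Origin: centre of its underside.
- book: closed red book, 110 x 180 x 24 mm, lying flat; not to be disturbed. Origin: centre of its underside.
- screwdriver: screwdriver lying on the table, handle to its -x; not to be disturbed. Origin: about the middle of its length, on the table.
There are look-alikes about, which are no part of the job. Leave any orange or red look-alike of the collar_24 alone.

How it is judged:
On the way, in this order (a step that is already met when the one before it is completed fails the run):
1. the spindle is pinched with a finger on its flat and turned so that the flat faces the lug, to within 0.2 rad (contact force between the fingers and spindle_flat above 2 N and value of joint spindle between -0.2 and 0.2 rad), for 0.2 s.
2. the fitting collar is gripped and lifted off the mat (contact force between the fingers and collar_24 above 2 N and height (world z) of collar_24 above 0.03 m), for 0.1 s.
At the end, for the whole second after the job is handed in: collar_24 sits on the spindle's shoulder (underside within 3 mm of it, axis within 4 mm, upright to 0.1 rad) with its set-screw on the flat's side, the flat faces the lug to within 0.25 rad, and the fingers still grip the collar (over 3 N) and press it down on the spindle (over 1 N), all still (value of joint spindle between -0.25 and 0.25 rad and z of collar_24 in the frame of spindle_seat below 0.003 m and horizontal distance between collar_24 and spindle_seat below 0.004 m and angle between collar_24's own z axis and vertical below 0.1 rad and x of collar_24_screw in the frame of spindle_seat above 0.027 m and contact force between the fingers and collar_24 above 3 N and contact force between collar_24 and stand above 1 N and linear speed of collar_24 below 0.02 m/s); the arm keeps its last pose, push and grip.
It fails at once if a look-alike collar is moved more than 30 mm (distance of any of collar_16, collar_32 from where it was at the start of the episode above 0.03 m).
It fails at once if the tumbler, the book or the screwdriver is moved more than 30 mm (distance of any of tumbler, book, screwdriver from where it was at the start of the episode above 0.03 m).
It fails at once if the tumbler is tipped over (angle between tumbler's own z axis and vertical above 0.5 rad).
It also fails if it takes over 51 s, if anything falls off the work surface, if the arm or the gripper's body presses on something with over 40 N, if the wrist force passes 120 N, or if a joint passes its speed limit or range.

## Working session

There is one attempt and no reset: what is moved stays moved. The work goes in short steps, Python scripts to look and compute and a tool call to move; the robot and the scene stay as the last step left them, time stands still between calls to the robot, and variables do not carry over. Pictures are saved under pics/ and viewed, about 8 in all and at most 12, crops included, and the job is handed in when it is done.

Besides the shell and the picture viewer there is one more tool, called after ">>>" as name(argument=value, ...), one argument or row to a line, values as JSON. play_rows: Moves the arm, as the interface text tells. Its arguments: {"type":"object","properties":{"commands":{"type":"array"}},"required":["commands"]}

```bash
mkdir -p pics; ls; cat > h.py <<'E'
import numpy as np, cv2
from scipy.spatial.transform import Rotation as R
from workcell import ctrl
def snap(name,fn=None):
    s=ctrl.sense(); d=ctrl.snapshot(name)
    if name=="wrist":
        T=np.eye(4); T[:3,:3]=R.from_euler('xyz',s['orientation']).as_matrix(); T[:3,3]=s['position']
        d['cam_to_world']=T@np.array(d['tool_from_camera'])
    if fn:
        cv2.imwrite(f'pics/{fn}.png',cv2.cvtColor(d['img'],cv2.COLOR_RGB2BGR))
        np.savez(f'pics/{fn}.npz',img=d['img'],mtx=d['mtx'],c2w=d['cam_to_world'])
    return d
def load(fn):
    z=np.load(f'pics/{fn}.npz'); return dict(img=z['img'],mtx=z['mtx'],cam_to_world=z['c2w'])
def ray(d,uv):
    K=np.array(d['mtx']); T=np.array(d['cam_to_world'])
    p=np.linalg.inv(K)@np.array([uv[0],uv[1],1.]); v=T[:3,:3]@np.array([p[0],-p[1],-p[2]])
    return T[:3,3],v
def onz(d,uv,z):
    o,v=ray(d,uv); return o+v*(z-o[2])/v[2]
def proj(d,X):
    T=np.linalg.inv(np.array(d['cam_to_world'])); p=T[:3,:3]@np.array(X)+T[:3,3]
    q=np.array(d['mtx'])@np.array([p[0],-p[1],-p[2]]); return q[:2]/q[2]
E
python3 - <<'E'
from h import *
s=ctrl.sense(); print(s)
for n in("scene","side","wrist"):
    d=snap(n,n+"0"); print(n,[k for k in d],np.round(d['mtx'],1).tolist(),np.round(d['cam_to_world'],3).tolist())
E
```

```text
pics
{'time_s': 0.0, 'joint_pos': array([-2.40538834e-03,  3.53629428e-01,  1.63414769e+00,  2.18177892e-05,
        1.15518769e+00, -2.43226364e-03]), 'qd': array([-0.00173242,  0.00147795,  0.00044667,  0.00028825,  0.00177817,
        0.00021259]), 'effort': array([-2.03471049e-03, -6.05236173e+01, -3.42063046e+01, -2.62302356e-04,
        9.48130677e-03,  3.61521288e-06]), 'position': array([6.24521152e-01, 4.62601073e-06, 2.30567570e-01]), 'orientation': array([-1.57216843e+00,  2.32857215e-05, -1.57077829e+00]), 'ft_force': array([ 0.5543254 , -0.315938  , -0.15294089]), 'wrist_torque': array([0.06233216, 0.00404972, 0.02393965]), 'finger_gap': 0.08549001539751486}
scene ['img', 'mtx', 'cam_to_world'] [[416.5, 0.0, 322.5], [0.0, 416.5, 199.6], [0.0, 0.0, 1.0]] [[0.315, -0.6, 0.736, 1.368], [0.949, 0.203, -0.241, -0.221], [-0.005, 0.774, 0.633, 0.798], [0.0, 0.0, 0.0, 1.0]]
side ['img', 'mtx', 'cam_to_world'] [[468.6, 0.0, 313.9], [0.0, 468.6, 199.7], [0.0, 0.0, 1.0]] [[0.999, 0.028, -0.03, 0.521], [-0.041, 0.659, -0.751, -0.827], [-0.001, 0.752, 0.66, 0.874], [0.0, 0.0, 0.0, 1.0]]
wrist ['img', 'mtx', 'tool_from_camera', 'cam_to_world'] [[295.2, 0.0, 320.5], [0.0, 295.2, 199.1], [0.0, 0.0, 1.0]] [[1.0, -0.001, 0.001, 0.625], [0.0, 0.945, 0.328, 0.084], [-0.001, -0.328, 0.945, 0.373], [0.0, 0.0, 0.0, 1.0]]
```

View pics/scene0.png

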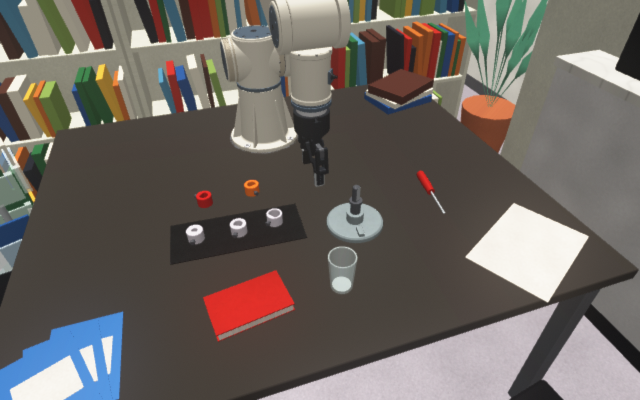

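View pics/side0.png

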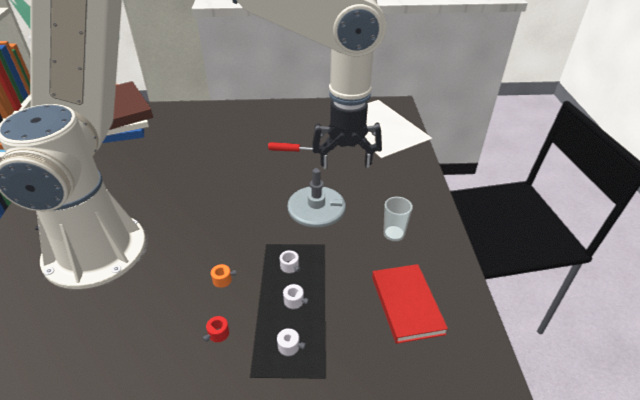

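```bash
python3 - <<'E'
from h import *
a=load('scene0');b=load('side0');w=load('wrist0')
print('disc',onz(a,(355,222),.014),onz(b,(316,206),.014))
print('lug',onz(a,(360,231),.025),onz(b,(337,205),.025))
for p,q in zip([(274,214),(238,224),(195,232)],[(289,257),(293,291),(288,337)]): print(onz(a,p,.035),onz(b,q,.035))
print('tumb base',onz(a,(342,286),0),onz(b,(394,234),0))
for q in [(374,268),(416,266),(445,330),(400,337)]: print('book',onz(b,q,.024))
print('screwdr',onz(b,(268,147),.01),onz(b,(300,148),.01),onz(a,(444,212),.005),onz(a,(420,173),.01))
for q in [(267,244),(326,245),(325,378),(251,375)]: print('mat',onz(b,q,.003))
print('redcols',onz(b,(221,272),.03),onz(b,(217,325),.03))
E
```

```text
disc [0.57911028 0.13237032 0.014     ] [0.56391328 0.12499043 0.014     ]
lug [0.62776369 0.12680018 0.025     ] [0.62040248 0.11445481 0.025     ]
[ 0.49752883 -0.07808708  0.035     ] [ 0.49064976 -0.07674194  0.035     ]
[ 0.50641777 -0.17987002  0.035     ] [ 0.49946078 -0.17764614  0.035     ]
[ 0.50113556 -0.29317219  0.035     ] [ 0.48847977 -0.29337258  0.035     ]
tumb base [0.76800247 0.02369911 0.        ] [0.76306554 0.02302602 0.        ]
book [ 0.69039751 -0.10978253  0.024     ]
book [ 0.79050941 -0.10780221  0.024     ]
book [ 0.81536019 -0.28331469  0.024     ]
book [ 0.7186152  -0.29592017  0.024     ]
screwdr [0.42279086 0.41798396 0.01      ] [0.52517678 0.40806717 0.01      ] [0.61260826 0.39657842 0.005     ] [0.42375884 0.42093029 0.01      ]
mat [ 0.43362404 -0.00173938  0.003     ]
mat [ 0.58332779 -0.01147982  0.003     ]
mat [ 0.55997932 -0.36764232  0.003     ]
mat [ 0.41430558 -0.35535733  0.003     ]
redcols [ 0.33266446 -0.11205822  0.03      ] [ 0.33979732 -0.25547392  0.03      ]
```

View pics/wrist0.png

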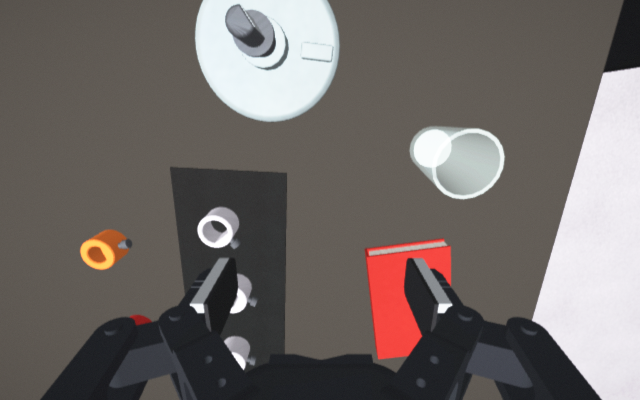

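>>> play_rows(
  commands=[0,0.04,0.01,0,0,0,0.085,0,0.04,0.01,0,0,0,0.085,0,0.04,0.01,0,0,0,0.085,0,0.03,0,0,0,0,0.085,0,0,0,0,0,0,0.085],
)

```text
time_s: 0.65
position: [0.6248, 0.1536, 0.2613]
orientation: [-1.571, 0.001, -1.568]
ft_force: [-0.6, 0.1, 0.2]
finger_gap: 0.0849
```

```bash
python3 - <<'E'
from h import *
d=snap('wrist','w1'); print(ctrl.sense()['position'])
i=d['img']; u,v=proj(d,(.57,.128,.1)).astype(int); print(u,v)
u0=max(0,min(u-130,380));v0=max(0,min(v-100,200))
print(u0,v0); cv2.imwrite('pics/w1c.png',cv2.resize(i[v0:v0+200,u0:u0+260,::-1],None,fx=3,fy=3,interpolation=cv2.INTER_CUBIC))
E
```

```text
[0.62467437 0.15167085 0.2610158 ]
270 203
140 103
```

View pics/w1c.png

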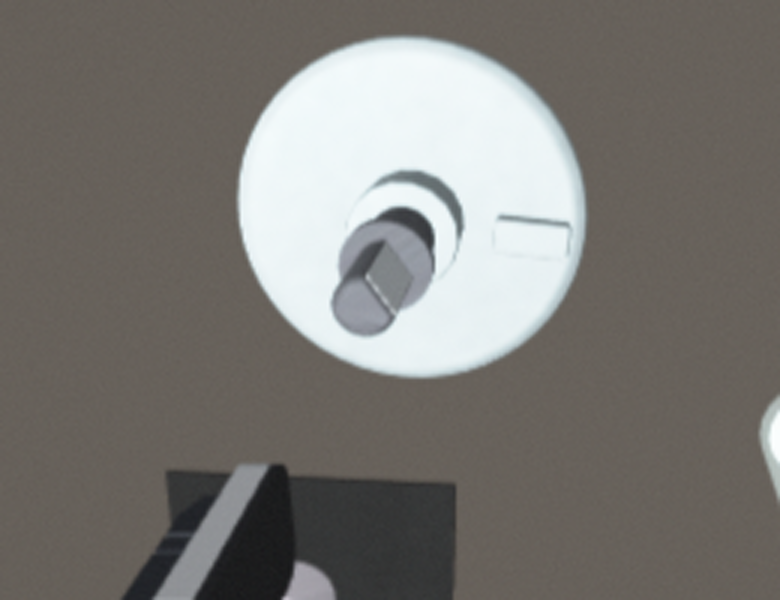

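```bash
python3 - <<'E'
from h import *
d=load('w1'); f=lambda p:(p[0]/3+140-.33,p[1]/3+103-.33)
g=lambda p,z: onz(d,f(p),z)
hsv=d['img'][103:303,140:400].astype(int); m=(hsv.min(2)>190).astype(np.uint8)
m=cv2.morphologyEx(m,cv2.MORPH_CLOSE,np.ones((25,25)))
c=max(cv2.findContours(m,0,1)[0],key=cv2.contourArea)[:,0]+[140,103]
P=np.array([onz(d,p,.010)[:2] for p in c])
A=np.c_[2*P,np.ones(len(P))]; s=np.linalg.lstsq(A,(P**2).sum(1),rcond=None)[0]
print('disc',s[:2],'R',np.sqrt(s[2]+s[0]**2+s[1]**2))
L=np.array([g(p,.025)[:2] for p in [(498,217),(572,222),(569,257),(494,252)]]);print(L,L.mean(0))
v=L.mean(0)-s[:2];print('lug',np.hypot(*v),np.arctan2(v[1],v[0]))
c1=g((386,265),.085); print('shoulder',c1)
t=[g(p,.128)[:2] for p in[(367,272),(396,317)]]; b=[g(p,.087)[:2] for p in [(388,240),(413,279)]]
for e in(t,b):
    w=e[1]-e[0]; print(e,np.hypot(*w),'normal ang',np.arctan2(w[1],w[0])+np.pi/2)
print('top centre', g((363,303),.130))
E
```

```text
disc [0.56400123 0.13650468] R 0.07759263035163565
[[0.60520124 0.14049183]
 [0.63781787 0.13833267]
 [0.63670857 0.12219444]
 [0.60320857 0.12441307]] [0.62073406 0.131358  ]
lug 0.056965800859019165 -0.09047012975649427
shoulder [0.56570993 0.13712331 0.085     ]
[array([0.56725714, 0.14828315]), array([0.57595466, 0.13255132])] 0.017976023154545034 normal ang 0.5050374788627607
[array([0.56734833, 0.14749351]), array([0.57595827, 0.13225442])] 0.01750317004015699 normal ang 0.51427955755319
top centre [0.56569786 0.1382065  0.13      ]
```

>>> play_rows(
  commands=[-0.02,-0.005,0,0,0,0.13,0.085,-0.02,-0.005,0,0,0,0.13,0.085,-0.02,-0.005,-0.03,0,0,0.13,0.085,0,0,-0.03,0,0,0.12,0.085,0,0,0,0,0,0,0.085],
)

```text
time_s: 1.2
position: [0.562, 0.1332, 0.1977]
orientation: [-1.577, 0.002, -1.06]
ft_force: [-0.6, -0.4, 0.7]
finger_gap: 0.0852
```

```bash
python3 - <<'E'
from h import *
s=ctrl.sense(); print(s['position'],s['orientation'],s['orientation'][2]+np.pi/2)
d=snap('wrist','w2'); print(ctrl.sense()['position'])
i=d['img'];cv2.imwrite('pics/w2c.png',i[:,:,::-1])
print(proj(d,(.5655,.137,.13)))
E
```

```text
[0.5620412  0.13321909 0.19774649] [-1.5774688   0.00159631 -1.05996064] 0.5108356839808532
[0.56377294 0.13373549 0.19994159]
[327.69467271 211.5514909 ]
```

View pics/w2c.png

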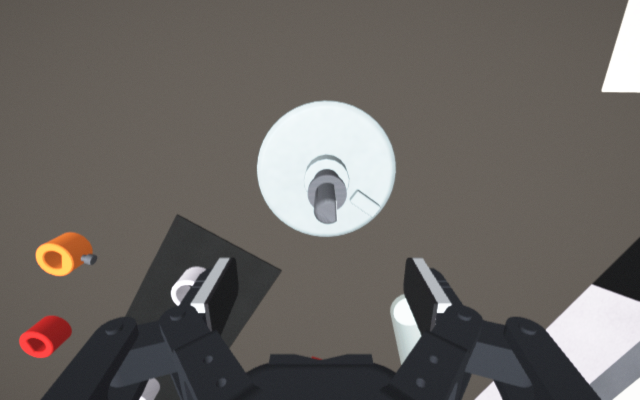

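>>> play_rows(
  commands=[0,0.002,-0.04,0,0,0,0.085,0,0,-0.04,0,0,0,0.07,0,0,-0.024,0,0,0,0.05,0,0,0,0,0,0,0.03,0,0,0,0,0,0,0.0],
)

```text
time_s: 1.75
position: [0.5663, 0.137, 0.0987]
orientation: [-1.57, -0.0, -1.063]
ft_force: [0.3, -0.6, 0.4]
finger_gap: 0.0279
```

>>> play_rows(
  commands=[0,0,0,0,0,0,0.0,0,0,0,0,0,0,0.0,0,0,0,0,0,0,0.0,0,0,0,0,0,0,0.0,0,0,0,0,0,0,0.0],
)

```text
time_s: 2.25
position: [0.564, 0.1357, 0.0992]
orientation: [-1.573, -0.001, -1.062]
ft_force: [-7.6, -6.2, 3.4]
finger_gap: 0.0165
```

>>> play_rows(
  commands=[0,0,0,0,0,-0.12,0.0,0,0,0,0,0,-0.12,0.0,0,0.001,0,0,0,-0.12,0.0,0,0,0,0,0,-0.12,0.0,0,0,0,0,0,-0.1,0.0],
)

```text
time_s: 2.75
position: [0.5636, 0.1367, 0.0992]
orientation: [-1.573, -0.002, -1.647]
ft_force: [-8.9, -5.6, 4.5]
finger_gap: 0.017
```

>>> play_rows(
  commands=[0,0,0,0,0,0,0.0,0,0,0,0,0,0,0.0,0,0,0,0,0,0,0.0,0,0,0,0,0,0,0.0],
)

```text
time_s: 3.15
position: [0.5636, 0.1367, 0.0992]
orientation: [-1.573, -0.002, -1.642]
ft_force: [-10.3, -6.4, 5.3]
finger_gap: 0.0167
```

```bash
python3 - <<'E'
from h import *
print({k:np.round(v,3) for k,v in ctrl.sense().items()})
d=snap('wrist','w3'); cv2.imwrite('pics/w3c.png',cv2.resize(d['img'][60:260,190:450,::-1],None,fx=3,fy=3,interpolation=cv2.INTER_CUBIC))
E
```

```text
{'time_s': np.float64(3.15), 'joint_pos': array([ 2.360e-01,  4.420e-01,  1.835e+00, -1.000e-03,  8.670e-01,
        3.080e-01]), 'qd': array([ 0.   , -0.   ,  0.   ,  0.   , -0.001, -0.   ]), 'effort': array([  2.679, -58.697, -32.663,   1.026,  -3.409,  -0.071]), 'position': array([0.564, 0.137, 0.099]), 'orientation': array([-1.573, -0.002, -1.642]), 'ft_force': array([-10.348,  -6.374,   5.348]), 'wrist_torque': array([-1.013,  1.471, -0.099]), 'finger_gap': np.float64(0.017)}
```

View pics/w3c.png

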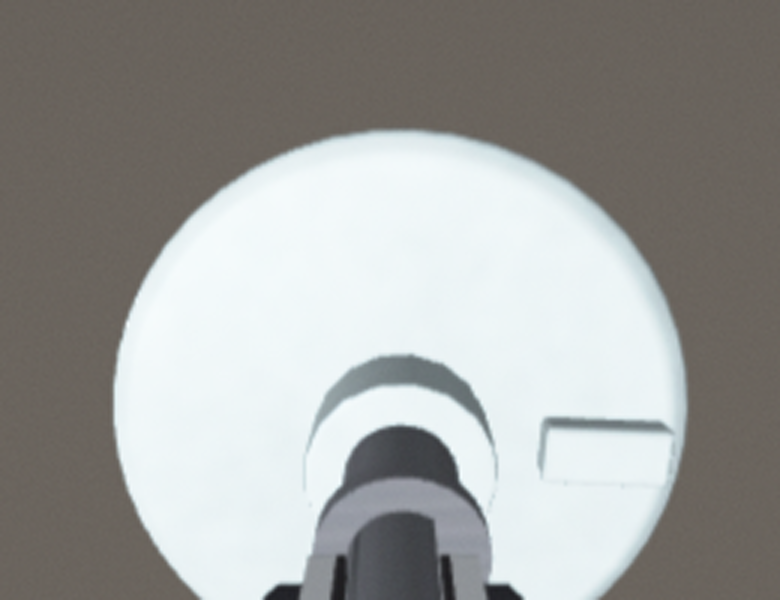

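>>> play_rows(
  commands=[0,0,0,0,0,0,0.085,0,0,0,0,0,0,0.085,0,0,0.04,0,0,0,0.085,0,0,0.045,0,0,0,0.085,0,-0.02,0.045,0,0,0,0.085],
)

```text
time_s: 3.7
position: [0.5657, 0.1194, 0.2301]
orientation: [-1.569, 0.001, -1.64]
ft_force: [1.9, -0.3, 0.6]
finger_gap: 0.0849
```

>>> play_rows(
  commands=[-0.015,-0.045,0.015,0,0,0.03,0.085,-0.015,-0.045,0.015,0,0,0.04,0.085,-0.015,-0.045,0,0,0,0,0.085,-0.015,-0.04,0,0,0,0,0.085,0,0,0,0,0,0,0.085],
)

```text
time_s: 4.2
position: [0.5042, -0.0609, 0.2591]
orientation: [-1.568, -0.002, -1.575]
ft_force: [-0.5, -0.2, -0.1]
finger_gap: 0.0852
```

```bash
python3 - <<'E'
from h import *
s=ctrl.sense();print(s['position'],s['orientation'])
d=snap('wrist','w4'); i=d['img']
for p in[(.494,-.077),(.503,-.179),(.495,-.293)]: print(proj(d,(*p,.035)))
cv2.imwrite('pics/w4c.png',cv2.resize(i[100:360,190:450,::-1],None,fx=2.3,fy=2.3,interpolation=cv2.INTER_CUBIC))
E
```

```text
[ 0.5041577  -0.06085188  0.25905544] [-1.568372   -0.00166823 -1.57487704]
[312.29401196 179.28469453]
[319.67055979 249.73210225]
[314.77606567 316.07745651]
```

View pics/w4c.png

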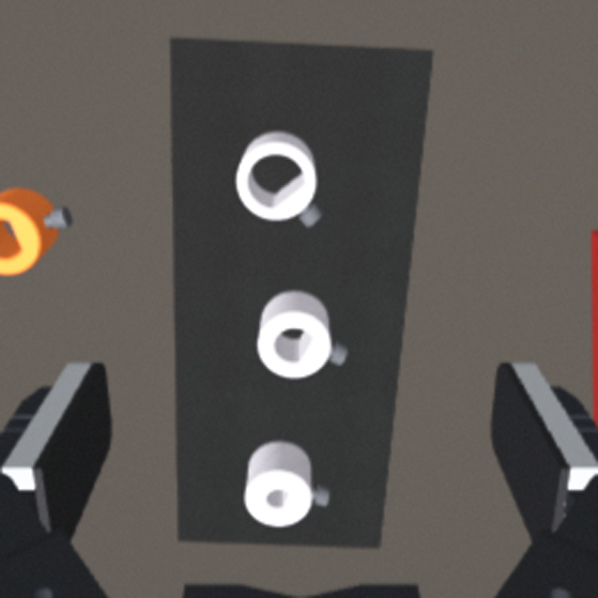

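```bash
python3 - <<'E'
from h import *
d=load('w4'); i=d['img'].astype(int)
x0,y0,x1,y1=295,215,345,270
c=i[y0:y1,x0:x1]; m=(c.min(2)>212).astype(np.uint8)   # bright top ring
n,l,st,ce=cv2.connectedComponentsWithStats(m); k=1+np.argmax(st[1:,4]); print(st[k],ce[k]+[x0,y0])
cn=max(cv2.findContours((l==k).astype(np.uint8),0,1)[0],key=cv2.contourArea)
h=cv2.convexHull(cn)[:,0]+[x0,y0]
P=np.array([onz(d,p,.035)[:2] for p in h]); A=np.c_[2*P,np.ones(len(P))]; s=np.linalg.lstsq(A,(P**2).sum(1),rcond=None)[0]
print('c',s[:2],'R',np.sqrt(s[2]+s[0]**2+s[1]**2))
# screw: mid-grey blob right of ring
hs=onz(d,(190+294/2.3,100+341/2.3),.035); print('hand centre',hs)
k=onz(d,(190+338/2.3,100+355/2.3),.019+.004); print('knob',k)
for cen in (s[:2],hs[:2]):
    v=k[:2]-cen; print(np.hypot(*v),np.arctan2(v[1],v[0]))
sub=i[240:264,325:347].mean(2); print(sub.astype(int))
E
```

```text
[  7  16  32  33 608] [317.18092105 248.26973684]
c [ 0.49851589 -0.17554846] R 0.023780337709914633
hand centre [ 0.5004361  -0.17667289  0.035     ]
knob [ 0.5280503  -0.19333003  0.023     ]
0.0344741299029224 -0.5419346513061403
0.03224910175828948 -0.54277577710003
[[255 255 254 251 231 187 164 141  76  57  54  54  54  54  53  53  54  53
   53  54  54  52]
 [255 255 255 254 251 226 177 148  77  56  54  55  54  53  51  53  54  55
   53  54  54  54]
 [255 255 255 255 254 248 209 158  83  56  53  53  52  53  53  54  56  54
   54  53  54  54]
 [255 255 255 255 255 254 240 179  92  58  52  53  53  54  53  53  53  53
   54  55  56  53]
 [255 255 255 255 255 255 251 211 109  59  52  54  54  52  55  54  53  54
   54  55  54  56]
 [253 255 255 255 255 255 254 236 129  63  55  52  55  53  53  55  53  54
   52  54  54  55]
 [246 254 255 255 255 255 255 248 156  69  53  52  53  54  54  56  53  53
   54  53  56  52]
 [242 254 255 255 255 255 255 252 181  77  56  55  54  53  54  55  54  54
   55  54  54  53]
 [249 254 255 255 255 255 255 253 201  87  58  65  59  55  54  55  53  55
   52  55  
[... 703 characters left out ...]
3 149 151 149 126  70  55  54
   52  54  56  56]
 [255 255 255 255 255 251 174  78  71  97 117 131 141 134  94  60  54  52
   52  53  54  54]
 [255 255 255 255 253 206  95  55  57  62  74  94 111  94  61  55  53  53
   51  53  53  53]
 [255 255 255 252 216 108  59  53  54  54  56  59  62  56  54  55  52  52
   54  53  53  53]
 [255 254 251 199 101  61  56  55  54  53  54  55  54  53  51  53  51  54
   54  54  54  54]
 [252 240 174  91  58  53  55  53  54  53  54  55  52  53  54  53  53  53
   54  54  52  53]
 [187 118  72  56  54  55  55  55  56  55  55  52  52  51  54  53  52  52
   54  54  54  53]
 [ 74  59  56  54  53  55  54  53  55  53  52  52  51  53  53  56  53  54
   52  53  54  52]]
```

>>> play_rows(
  commands=[0,-0.02,0,0,0,-0.145,0.085,0,-0.02,0,0,0,-0.145,0.085,0,-0.02,0,0,0,-0.145,0.085,0,-0.02,0,0,0,-0.145,0.085,0,-0.02,0,0,0,-0.145,0.085],
)

```text
time_s: 4.75
position: [0.5062, -0.1569, 0.2582]
orientation: [-1.569, 0.001, -2.301]
ft_force: [0.1, -0.5, -0.4]
finger_gap: 0.0851
```

>>> play_rows(
  commands=[-0.004,-0.016,-0.02,0,0,-0.145,0.085,0,0,-0.02,0,0,-0.145,0.085,0,0,-0.02,0,0,-0.145,0.085,0,0,-0.02,0,0,-0.145,0.085,0,0,-0.02,0,0,-0.145,0.085],
)

```text
time_s: 5.25
position: [0.5025, -0.1723, 0.1574]
orientation: [-1.57, 0.002, -3.026]
ft_force: [0.3, 1.2, 0.6]
finger_gap: 0.0851
```

>>> play_rows(
  commands=[0,0,0,0,0,-0.145,0.085,0,0,0,0,0,-0.145,0.085,0,0,0,0,0,-0.145,0.085,0,0,0,0,0,-0.145,0.085,0,0,0,0,0,-0.08,0.085],
)

```text
time_s: 5.75
position: [0.5025, -0.1722, 0.1581]
orientation: [-1.572, 0.002, 2.597]
ft_force: [-0.4, -0.1, -0.9]
finger_gap: 0.085
```

```bash
python3 - <<'E'
from h import *
s=ctrl.sense();print(s['position'],s['orientation'],s['joint_pos'][5])
d=snap('wrist','w5'); i=d['img']
u,v=proj(d,(.5,-.177,.035)).astype(int);print(u,v)
u0,v0=u-100,max(0,min(v-75,250));print(u0,v0)
cv2.imwrite('pics/w5c.png',cv2.resize(i[v0:v0+150,u0:u0+200,::-1],None,fx=4,fy=4,interpolation=cv2.INTER_CUBIC))
E
```

```text
[ 0.50253484 -0.17222083  0.15806698] [-1.57157228e+00  1.70390681e-03  2.59748039e+00] 1.7813727825204384
326 191
226 116
```

View pics/w5c.png

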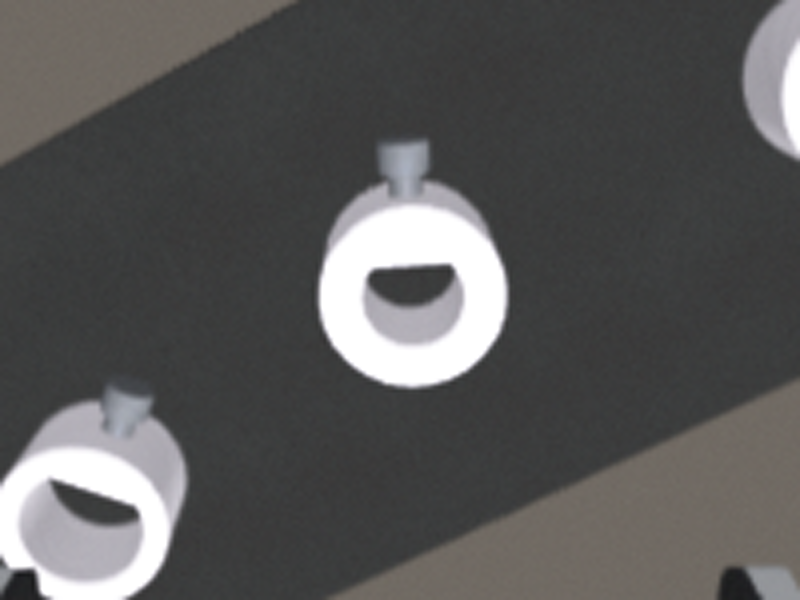

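```bash
python3 - <<'E'
from h import *
d=load('w5'); f=lambda p,z: onz(d,(226+p[0]/4-.375,116+p[1]/4-.375),z)[:2]
c=f((413,296),.035); print('centre',c, 'width',np.hypot(*(f((319,296),.035)-f((507,296),.035))))
e=f((455,265),.035)-f((370,268.5),.035); print('flat normal',np.arctan2(e[1],e[0])+np.pi/2)
for p in[(404,158)]:
    k=f(p,.022)-c; print('knob',np.hypot(*k),np.arctan2(k[1],k[0]))
k=f((404,140),.021)-c; print('tip',np.hypot(*k),np.arctan2(k[1],k[0]))
print('c32 approx',f((80,515),.035), 'fingers')
E
```

```text
centre [ 0.50029442 -0.18022907] width 0.04423976054569025
flat normal -0.5010644965394446
knob 0.03033419065862005 -0.47557807422349113
tip 0.034434075333147116 -0.48347362149588624
c32 approx [ 0.49407531 -0.07937543] fingers
```

>>> play_rows(
  commands=[-0.002,-0.008,-0.03,0,0,0.054,0.075,0,0,-0.04,0,0,0,0.075,0,0,-0.04,0,0,0,0.075,0,0,-0.04,0,0,0,0.075,0,0,0,0,0,0,0.065],
)

```text
time_s: 6.3
position: [0.4967, -0.1793, 0.0035]
orientation: [-1.57, -0.007, 2.658]
ft_force: [0.2, -0.2, -0.1]
finger_gap: 0.065
```

>>> play_rows(
  commands=[0,0,-0.002,0,0,0,0.05,0,0,0,0,0,0,0.0,0,0,0,0,0,0,0.0,0,0,0,0,0,0,0.0,0,0,0,0,0,0,0.0],
)

```text
time_s: 6.8
position: [0.5002, -0.1814, 0.007]
orientation: [-1.571, 0.003, 2.656]
ft_force: [-0.6, 2.0, 8.3]
finger_gap: 0.0418
```

>>> play_rows(
  commands=[0,0,0,0,0,0,0.0,0,0,0.005,0,0,0,0.0,0,0,0.03,0,0,0,0.0,0,0,0.05,0,0,0,0.0,0,0,0.05,0,0,0,0.0],
)

```text
time_s: 7.3
position: [0.4981, -0.1807, 0.1418]
orientation: [-1.571, -0.001, 2.656]
ft_force: [0.8, -0.5, -0.6]
finger_gap: 0.0415
```

>>> play_rows(
  commands=[0.007,0.045,0.05,0,0,0.08,0.0,0.01,0.045,0.025,0,0,0.08,0.0,0.01,0.045,0,0,0,0.08,0.0,0.01,0.045,0,0,0,0.09,0.0,0,0,0,0,0,0.09,0.0],
)

```text
time_s: 7.8
position: [0.5346, -0.0103, 0.2023]
orientation: [-1.572, 0.002, 3.084]
ft_force: [0.0, -1.8, -1.0]
finger_gap: 0.0421
```

>>> play_rows(
  commands=[0.01,0.045,0,0,0,-0.01,0.0,0.01,0.045,0,0,0,0,0.0,0.01,0.045,-0.02,0,0,0,0.0,0.001,0.012,-0.022,0,0,0,0.0,0,0,0,0,0,0,0.0],
)

```text
time_s: 8.3
position: [0.5628, 0.1334, 0.1571]
orientation: [-1.57, -0.004, 3.069]
ft_force: [0.0, 0.1, -1.2]
finger_gap: 0.0417
```

```bash
python3 - <<'E'
from h import *
s=ctrl.sense();print(s['position'],s['orientation'],s['ft_force'])
o=[]
for n,W,k in(('wrist',100,4),('side',50,8),('scene',50,8)):
    d=snap(n,n[0]+'6'); u,v=proj(d,(.5655,.137,.14)).astype(int); print(n,u,v)
    u0=max(0,u-W//2); v0=max(0,v-W//2); print(u0,v0)
    o.append(cv2.resize(d['img'][v0:v0+W+25*(W==100),u0:u0+W,::-1],None,fx=k,fy=k,interpolation=cv2.INTER_CUBIC))
cv2.imwrite('pics/m6.png',np.hstack([cv2.resize(o[0],(320,400)),cv2.resize(o[1],(240,240)).copy() if 0 else cv2.copyMakeBorder(cv2.resize(o[1],(240,240)),0,160,0,0,0),cv2.copyMakeBorder(cv2.resize(o[2],(240,240)),0,160,0,0,0)]))
E
```

```text
[0.56277753 0.13342795 0.15705515] [-1.5697817  -0.00403601  3.06905267] [ 0.00312345  0.08260195 -1.2207804 ]
wrist 314 240
264 190
side 316 166
291 141
scene 356 182
331 157
```

View pics/m6.png

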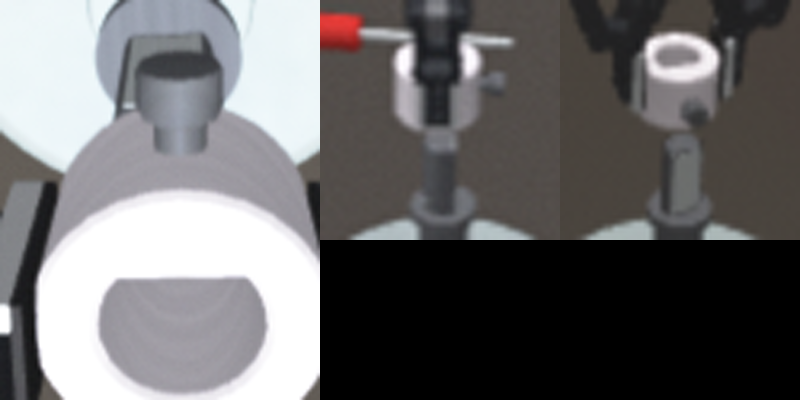

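```bash
python3 - <<'E'
from h import *
s=ctrl.sense(); p=s['position'];print(p,s['orientation'])
d=load('w6'); i=d['img'].astype(int)
f=lambda c,z: onz(d,(264+c[0]/3.2-.35,190+c[1]/3.2-.35),z)
a,b=f((95,65),.085),f((242,65),.085); print('shoulder chord',a,b,(a+b)/2)
zt=p[2]-.004+.032
a,b=f((98,322),zt),f((267,322),zt); print('bore',a,b,(a+b)/2, 'back',f((183,393),zt),'flat',f((183,278),zt))
e=f((250,276),zt)-f((115,280),zt); print('flat normal',np.arctan2(e[1],e[0])+np.pi/2)
t=f((180,62),zt-.016+.006); print('knob',t, )
E
```

```text
[0.5647304  0.13122085 0.16009479] [-1.57060204e+00  4.57985704e-04  3.06617901e+00]
shoulder chord [0.56513025 0.15423915 0.085     ] [0.5625202  0.11855721 0.085     ] [0.56382523 0.13639818 0.085     ]
bore [0.56628802 0.14491549 0.18809479] [0.56454724 0.12136547 0.18809479] [0.56541763 0.13314048 0.18809479] back [0.55330308 0.13394486 0.18809479] flat [0.57256533 0.13255894 0.18809479]
flat normal -0.03909371519006166
knob [0.60041608 0.13093703 0.17809479]
```

>>> play_rows(
  commands=[0,0.0055,-0.01,0,0,-0.01,0.0,0,0,-0.012,0,0,0,0.0,0,0,0,0,0,0,0.0,0,0,0,0,0,0,0.0,0,0,0,0,0,0,0.0],
)

```text
time_s: 8.95
position: [0.5648, 0.1372, 0.1373]
orientation: [-1.571, 0.0, 3.056]
ft_force: [0.7, -0.3, -0.0]
finger_gap: 0.0418
```

```bash
python3 - <<'E'
from h import *
s=ctrl.sense();print(s['position'],s['orientation'],s['ft_force'])
d=snap('wrist','w7'); print(ctrl.sense()['position'])
u,v=proj(d,(.5655,.137,.13)).astype(int); print(u,v)
e=snap('side','s7');h=snap('scene','c7')
def cr(d,w,hh,k,z=.14):
    u,v=proj(d,(.5655,.137,z)).astype(int);print(u-w//2,v-hh//2)
    return cv2.resize(d['img'][v-hh//2:v+hh//2,u-w//2:u+w//2,::-1],(w*k,hh*k),interpolation=cv2.INTER_CUBIC)
cv2.imwrite('pics/m7.png',np.hstack([cr(d,120,120,3),cr(e,36,60,6),cr(h,36,60,6)]))
E
```

```text
[0.56483923 0.13724199 0.13733684] [-1.57084191e+00  1.85225355e-04  3.05609311e+00] [ 0.6887245  -0.28613001 -0.03144607]
[0.56491019 0.13734053 0.13746015]
320 251
260 200
298 136
338 152
```

View pics/m7.png

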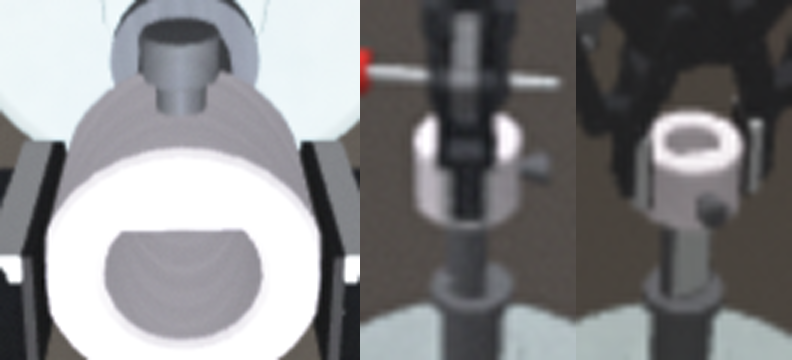

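>>> play_rows(
  commands=[0,0,-0.004,0,0,0,0.0,0,0,-0.004,0,0,0,0.0,0,0,-0.004,0,0,0,0.0,0,0,0,0,0,0,0.0],
)

```text
time_s: 9.5
position: [0.5653, 0.1374, 0.1247]
orientation: [-1.571, 0.001, 3.057]
ft_force: [4.3, -1.0, -3.4]
finger_gap: 0.0414
```

>>> play_rows(
  commands=[0.0005,0,-0.005,0,0,0,0.0,0,0,-0.005,0,0,0,0.0,0,0,-0.005,0,0,0,0.0,0,0,-0.005,0,0,0,0.0,0,0,0,0,0,0,0.0],
)

```text
time_s: 10.0
position: [0.5654, 0.1375, 0.1045]
orientation: [-1.571, 0.0, 3.056]
ft_force: [4.7, -0.2, -3.8]
finger_gap: 0.0416
```

>>> play_rows(
  commands=[0.0005,0,-0.005,0,0,0,0.0,0,0,-0.005,0,0,0,0.0,0,0,-0.003,0,0,0,0.0,0,0,0,0,0,0,0.0,0,0,0,0,0,0,0.0],
)

```text
time_s: 10.5
position: [0.5654, 0.1374, 0.0919]
orientation: [-1.571, -0.001, 3.056]
ft_force: [2.1, -0.5, -2.0]
finger_gap: 0.0418
```

>>> play_rows(
  commands=[0.0005,0,-0.001,0,0,0,0.0,0,0,-0.001,0,0,0,0.0,0,0,-0.001,0,0,0,0.0,0,0,0,0,0,0,0.0,0,0,0,0,0,0,0.0],
)

```text
time_s: 11.0
position: [0.566, 0.1375, 0.0891]
orientation: [-1.571, -0.0, 3.056]
ft_force: [1.3, -0.2, 0.4]
finger_gap: 0.0415
```

>>> play_rows(
  commands=[0,0,-0.001,0,0,0,0.0,0,0,-0.001,0,0,0,0.0,0,0,0,0,0,0,0.0,0,0,0,0,0,0,0.0],
)

```text
time_s: 11.4
position: [0.5661, 0.1375, 0.0889]
orientation: [-1.571, 0.0, 3.056]
ft_force: [-6.7, -1.3, 18.7]
finger_gap: 0.0419
```

```bash
python3 - <<'E'
from h import *
s=ctrl.sense();print(s['position'],s['orientation'],s['ft_force'],s['wrist_torque'],s['finger_gap'])
d=snap('wrist','w8');e=snap('side','s8');h=snap('scene','c8')
def cr(d,w,hh,k,z=.11):
    u,v=proj(d,(.5655,.137,z)).astype(int); v=min(v,400-hh//2);print(u-w//2,v-hh//2)
    return cv2.resize(d['img'][v-hh//2:v+hh//2,u-w//2:u+w//2,::-1],(w*k,hh*k),interpolation=cv2.INTER_CUBIC)
cv2.imwrite('pics/m8.png',np.hstack([cr(d,120,120,3),cr(e,36,60,6),cr(h,36,60,6)]))
E
```

```text
[0.56613464 0.13748719 0.08886292] [-1.57089479e+00  1.39355018e-04  3.05641656e+00] [-6.73172484 -1.28227244 18.7102199 ] [-0.34515197  1.09608051  0.03195905] 0.04186096707341126
261 223
298 145
338 161
```

View pics/m8.png

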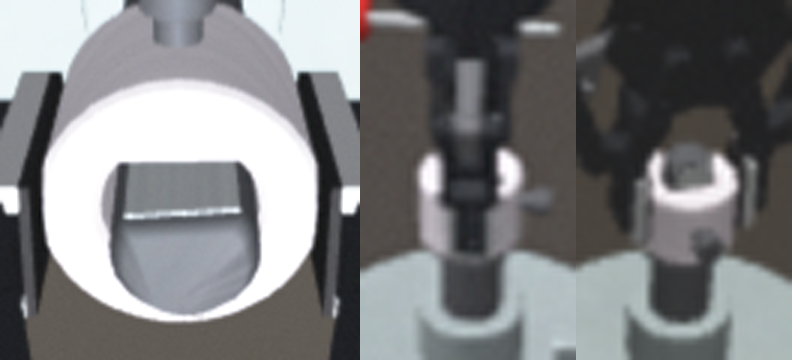

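```bash
python3 -c "
from h import *
s=ctrl.sense();print(s['time_s'],s['position'],s['ft_force'],s['finger_gap']);print(ctrl.sign_off())"
```

```text
11.55 [0.56616367 0.13749022 0.08891685] [-6.9720047  -1.75016488 18.62192946] 0.041808284983985776
the job is handed in; nothing more can be done
None
```

The collar is home on the spindle shoulder, still gripped and pressed down, with its set-screw over the lug. I handed the job in at 11.6 s; the hand-in gives no verdict.

- **Spindle:** I pinched it with one finger on the flat and turned it by about -0.58 rad until the flat faced the lug.
- **Collar:** I picked the middle of the three by bore; its bore measured about 24 mm. I slid it down the spindle until it stopped.
- **Seating:** The tool stopped at 88.9 mm, against 89 mm expected for fully home. It presses down with about 19 N, which is somewhat more than "lightly". The spindle end shows through the bore in the last picture.
- **Alignment:** The flat and the set-screw point within about 0.06 rad of the lug by eye from the last pictures.
- **Grip:** The fingers read 41.8 mm on the 44 mm collar. The reading on the 18 mm spindle was low by a similar 1.5 mm, so I take this as a firm hold.
- **Not confirmed:** The shoulder is hidden under the collar in every view, so "home" rests on the stop height and the force, not on sight. A sideways force of about 7 N remains at the tool.
- **Other objects:** I did not touch the other collars, tumbler, book or screwdriver. I took no final picture to confirm their positions.

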